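# Tension the bench-pin clamp

## Robot

A 7-joint arm with a two-finger parallel gripper is mounted at the origin on the work surface. World frame = base frame: x ahead of the robot, y to its left, z up, the work surface at z = 0. Lengths are in mm, angles in rad, forces in N, time in s.
With the tool pointing down it reaches from about 425 to 1025 mm from the base axis. Payload 3.6 kg.
Tool frame: the origin (TCP) lies between the finger pads; the fingertips stand 19 mm ahead of it and the grasp point (between the pads) is the TCP; z points along the fingers, y is the line along which they close (so a half turn about z gives the same grasp; the last joint's range is limited). The gripper opens to 85 mm and grips with 20 to 120 N. Pads are 22 mm wide; open, the fingers measure 114 mm over their backs; the gripper's body (76 mm by 85 mm) begins 54 mm behind the grasp point. The pads swing forward as they close: fully open they stand 13 mm farther back than shut.
Start: joints at [1.121, 0.591, 0.048, 1.609, -0.033, 0.943, -0.034], TCP at [253.228, -679.342, 250.302] pointing down, gripper open.
Joint ranges: [-2.69, 2.69], [-0.47, 2.24], [-1.27, 1.36], [0.19, 2.51], [-1.53, 4.68], [0.08, 2.07], [-3.09, 3.09]. Speed limits (rad/s): [2.57, 2.57, 3.14, 3.14, 3.14, 3.14, 3.14].

## Interface

Orientations are given as a unit quaternion [x, y, z, w].
In Python, from workcell import env gives the robot as it stands.
- The arm moves only by the tool send_rows, never from a script. Its argument "increments" is a list of rows, each an object with "hand": the gripper command: -1 is shut, 1 is fully open, values between are in proportion; "translation": the shift along the tool's x, y, z each as a share of 200 mm, from -1 to 1, a list of three; "spin": the turn about the tool's z as a share of 360 degrees, from -1 to 1. In form: [{"hand": hand, "translation": [tx, ty, tz], "spin": spin}, ...]. A call has 1 to 5 rows; each row is the pose to reach, as a shift and turn from the pose commanded when the call began, along the tool's axes at that moment, turning the shorter way round; what a row does not reach only later rows make up. A row lasts 1/12 s, in which the tool goes at most 41.7 mm and 7.16 degrees, less where a joint would pass 70% of its speed; a pose out of reach is approached as far as the arm can. A call with a number of a shift or a turn outside -1 to 1 is refused whole. A call with a gripper value outside its range is refused whole. The fingers move at their own pace and stop on an object; "force" is the grip in N (left out, the last holds). Time passes only in rows, so rows that repeat a pose let the fingers close. It gives the time, the measured TCP pose, the force, the opening and the grip force at its end, in the units of the state.
- env.sense(): the state, without advancing time (a new reading comes with each control period).
- env.camera(name): name is "scene" or "top"; returns a dict with "color" (420x560x3 uint8, blue, green, red), "fx", "fy", "cx", "cy" (pixels), "R" (3x3) and "t" (3): a world point X has camera coordinates R X + t. Camera axes: x right, y down, z forward; pixel columns grow to the right and rows downward; lengths in mm; the calibration is good to about 2 mm. A picture is of the moment at which its call begins. There is no depth.
- env.hand_in(): hands the job in; it is judged then, once.
The state is a dict: "time_s": time; "joints": joint angles; "dq": joint speeds; "joint_efforts": joint torques, N m; "tool_pos": TCP position; "ee_rot": TCP orientation; "force": force on the tool from outside, world axes, zero at the start; "moment": the same for the moment, N m; "gripper_width": opening from 0.0 (shut) to 1.0 (fully open); "grip_force": force on a finger pad.
Only numpy, scipy, OpenCV 4.12 (cv2) and the standard library are available. Lean on these libraries where they do the work, as an engineer would, in place of code of your own. Each camera call takes 0.05 s, during which the arm holds its last target. There are 200 camera calls.

## Task

On this jeweller's bench, find the clamp that holds the wooden bench pin and wind its tension wheel clockwise (seen from above) until the resistance has risen to a firm feel, when the wheel's grip bar lies about in line with the pin; do not force it far beyond that. Leave the wheel of the empty clamp as it is, and let go.

Things in the scene. Friction and masses are not known exactly. Their poses are not given: they have to be found in the camera images.
- tension_wheel (a joint): turn of the pin clamp's wheel, rad, growing clockwise from above. Starts slack at 0.1 to 0.6. The torque to wind it climbs steadily, 0.05 + 0.32 x turn N m: 0.1 to 0.25 N m when slack, 0.5 N m (firm) at 1.40, where the bar is parallel to the clamp's x axis; past 1.65 it is forced. Let go, it stays, or from above 1.46 springs back to about 1.46. One turn under 1.5 rad is enough
- wheel_grip (a point): grip point of the pin clamp's wheel, on its vertical axis, 90 mm above the bench. The wheel is a steel disc 66 mm across with an upright grip bar across it, 56 mm long, 13 mm thick, 34 mm high; this point is 12 mm below the bar's top, 22 mm above the disc. x along the bar (either way is the same grip), y across it, z up; turns with the wheel
- pin_clamp: fixed clamp holding the wooden bench pin: dark steel plate 130 x 160 mm, bridge 96 mm wide, 46 mm high, wheel on top. Origin: centre of its underside, below the wheel's axis. The pin (72 mm wide, top 31 mm above the bench, notched tip, small brass ring lying on it) runs along the clamp's -x to about 165 mm from the origin; z up
- spare_bar_end (a point): end of the grip bar on the other, like clamp, which holds no pin and whose wheel must not be turned: 28 mm from that wheel's axis along its bar, 90 mm above the bench; x points outward along the bar, z up

How it is judged (in metres and radians):
At the end, for the whole second after the job is handed in: the pin clamp's tension wheel stands still, wound to between 1.22 and 1.65 rad (firm at 1.40, about 10 degrees short to 14 degrees past), released; the spare clamp's wheel is where it was (bar end within 6 mm) (value of joint tension_wheel between 1.22 and 1.65 rad and velocity of joint tension_wheel between -0.1 and 0.1 rad/s and distance of spare_bar_end from where it was at the start of the episode below 0.006 m); the robot touches nothing.
It fails at once if the tension wheel is forced far beyond firm (past 1.75 rad) (value of joint tension_wheel above 1.75 rad).
It fails at once if the empty clamp's wheel is turned (its bar end moves over 10 mm) (distance of spare_bar_end from where it was at the start of the episode above 0.01 m).
It also fails if it takes over 29 s, if anything falls off the work surface, if the arm or the gripper's body presses on something with over 40 N, if the wrist force passes 120 N, or if a joint passes its speed limit or range.

## Working session

There is one attempt and no reset: what is moved stays moved. The work goes in short steps, Python scripts to look and compute and a tool call to move; the robot and the scene stay as the last step left them, time stands still between calls to the robot, and variables do not carry over. Pictures are saved under pics/ and viewed, at most 10 in all, crops included, and the job is handed in when it is done.

Besides the shell and the picture viewer there is one more tool, called after "Request:" as name(argument=value, ...), one argument or row to a line, values as JSON. send_rows: Moves the arm, as the interface text tells. Its arguments: {"type":"object","properties":{"increments":{"type":"array"},"force":{"type":"number"}},"required":["increments"]}

```bash
mkdir -p pics; python3 - <<'E'
from workcell import env
import cv2,numpy as np
for n in("scene","top"):
    c=env.camera(n);cv2.imwrite(f"pics/{n}0.png",c["color"]);print(n,c["fx"],c["fy"],c["cx"],c["cy"],np.round(c["R"],3).tolist(),np.round(c["t"],1))
s=env.sense();print(s)
E
```

```text
scene 415.064267662483 415.064267662483 282.72310378362505 208.03537587025755 [[0.295, 0.956, -0.001], [0.703, -0.218, -0.677], [-0.647, 0.199, -0.736]] [-167.3 -345.9 1218.7]
top 420.49055617318027 420.49055617318027 279.3837287175529 203.74288374738464 [[0.031, -1.0, 0.001], [-0.972, -0.03, -0.231], [0.231, 0.006, -0.973]] [ -7.1 580.3 749.6]
{'time_s': 0.1, 'joints': array([ 1.1205184 ,  0.592041  ,  0.04829545,  1.6097117 , -0.03332409,
        0.9427003 , -0.03373982]), 'dq': array([-1.72283166e-03,  1.72869920e-05, -9.62249823e-04, -4.72236101e-03,
       -1.87902109e-04,  8.77393695e-04, -7.72144261e-04]), 'joint_efforts': array([ 4.78878472e-03, -5.49999583e+01,  1.55342136e+00, -1.98825055e+01,
        9.75584553e-03,  3.81020189e-03,  8.30261939e-06]), 'tool_pos': array([ 252.98176045, -678.66439976,  249.23853178]), 'ee_rot': array([ 9.84127375e-01,  1.77460567e-01, -2.27266644e-04, -1.00228715e-03]), 'force': array([ 0.29353707,  1.10364736, -0.19513017]), 'moment': array([-0.00145613,  0.01184853,  0.00892656]), 'grip_force': 0.0, 'gripper_width': 0.9978424638675769}
```

View pics/scene0.png

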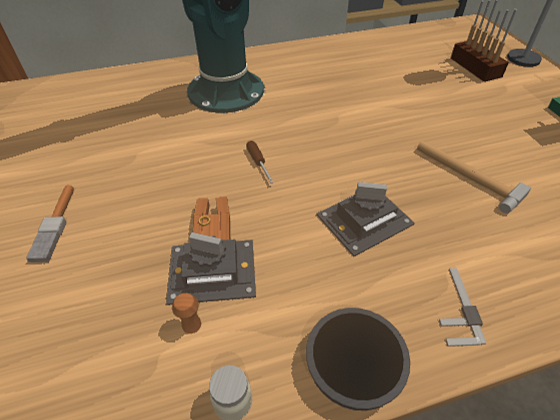

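View pics/top0.png

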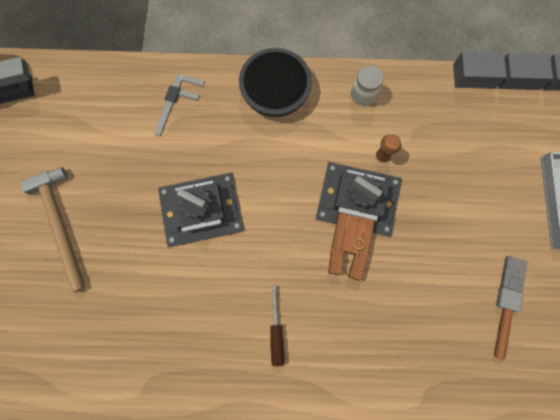

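The pin clamp is at about (360,198) in the top view and (210,265) in the scene view. The spare is at (200,208) in the top view. I'll zoom in on the pin clamp.

```bash
python3 - <<'E'
import cv2,numpy as np
a=cv2.imread("pics/top0.png")[150:290,310:410]; b=cv2.imread("pics/scene0.png")[190:310,155:265]
A=cv2.resize(a,(400,560),interpolation=cv2.INTER_CUBIC);B=cv2.resize(b,(400,436),interpolation=cv2.INTER_CUBIC)
o=np.zeros((560,800,3),np.uint8);o[:,:400]=A;o[:436,400:]=B
cv2.imwrite("pics/crop0.png",cv2.convertScaleAbs(o,alpha=1.5))
g=cv2.cvtColor(a,cv2.COLOR_BGR2GRAY);print(g[22:52:1,38:78:2])
E
```

```text
[[121 148 167 176 165 152 124 108  86  78  80  80  87  91 105 114 121 126
  128 130]
 [ 87 102 123 143 166 171 167 161 113  92  95  81  78  75  79  90  97 105
  114 125]
 [ 76  80  93  99 123 140 158 174 127 110 137 114  93  80  71  73  76  79
   91 107]
 [ 75  80  77  76  87 110 119 133 108 109 160 162 134 110  97  78  73  72
   74  80]
 [ 77  78  73  78  93 127 102  95  85  91 142 162 152 157 145 115  93  79
   74  73]
 [ 76  74  75  75 114 147 127  97  83  87 101 130 125 154 172 165 148 122
   96  68]
 [ 76  78  77  88 135 152 146 123  84  81  82  92  94 115 139 164 169 162
  130  71]
 [ 78  76  79  92 150 152 153 144 107  81  75  78  87  84  94 122 140 156
  137  71]
 [ 79  77  76  97 148 155 150 150 131  93  73  77  80  72  69  82  95 111
  105  69]
 [ 77  74  79  90 132 154 156 151 148 128  94  71  77  73  63  71  77  85
   80  72]
 [ 77  67  78  83 104 141 157 153 150 146 122  85  76  73  73  71  75  73
   71  72]
 [ 76  66  74  83  86 114 147 153 155 148 137 110  80  76  85  78  77  75
   72  74]
 [ 77  64  81  84  84  89 122 146 154 151 147 139 101  78  85  84  80  75
   76 
[... 750 characters left out ...]
 132  65
   64  70]
 [ 67  61  73  68  69  69  72  71  74  77  78  79  83  94 129 151 116  52
   58  71]
 [ 71  70  79  73  71  72  68  72  68  70  79  78  79  80  96 134  91  48
   53  64]
 [ 70  73  81  73  71  71  67  69  71  71  72  79  79  79  85  99  62  46
   48  56]
 [ 68  62  75  72  71  70  72  71  68  72  70  76  76  79  79  69  53  51
   47  46]
 [ 69  59  66  73  69  69  68  70  71  69  70  69  75  79  73  53  46  51
   51  47]
 [ 67  60  53  68  73  67  70  68  69  71  71  69  73  73  63  50  49  50
   49  42]
 [ 73  68  51  62  79  71  70  68  70  69  69  71  72  71  55  48  50  52
   49  47]
 [ 70  71  62  65  84  78  72  72  71  69  72  73  74  68  42  45  50  48
   46  58]]
```

View pics/crop0.png

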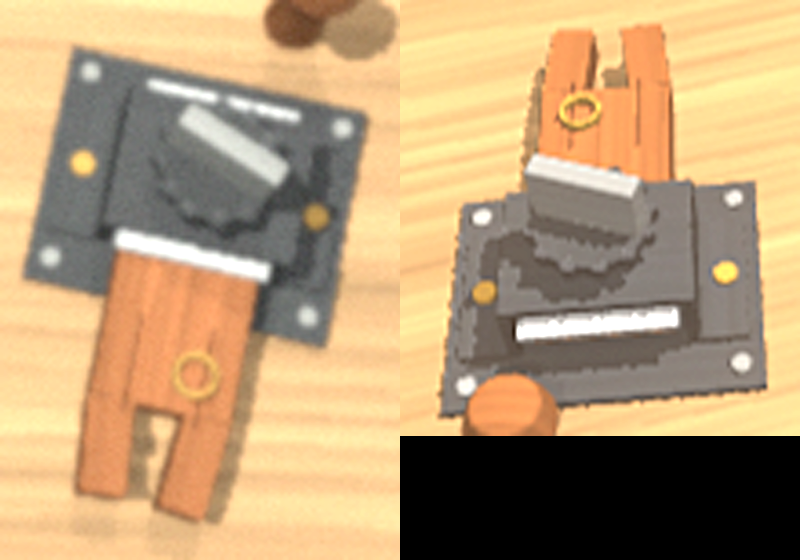

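The bright strip in the top crop, (180,105)–(290,185), is the bar's top face. The pin runs straight down from it in that view. Next I'll measure the bar and the clamp axis.

```bash
cat > h.py <<'E'
import cv2,numpy as np
def cast(c,uv,z):
    R=np.array(c["R"]);t=np.array(c["t"]);o=-R.T@t
    d=R.T@np.array([(uv[0]-c["cx"])/c["fx"],(uv[1]-c["cy"])/c["fy"],1])
    return (o+d*(z-o[2])/d[2])
def bar(c,x0,y0,x1,y1,seed,thr):
    g=cv2.cvtColor(c["color"],cv2.COLOR_BGR2GRAY)[y0:y1,x0:x1]
    g=cv2.resize(g,None,fx=4,fy=4,interpolation=cv2.INTER_CUBIC)
    n,l,s,ce=cv2.connectedComponentsWithStats((g>thr).astype(np.uint8),connectivity=4)
    m=(l==l[(seed[1]-y0)*4,(seed[0]-x0)*4]).astype(np.uint8)
    pts=np.argwhere(m)[:,::-1]
    P=np.array([cast(c,((u+.5)/4-.5+x0,(v+.5)/4-.5+y0),102)[:2] for u,v in pts],np.float32)
    r=cv2.minAreaRect(P);b=cv2.boxPoints(r);e=[b[1]-b[0],b[2]-b[1]];e=max(e,key=np.linalg.norm)
    return r,np.degrees(np.arctan2(e[1],e[0])),P.mean(0)
E
python3 - <<'E'
from h import *
from workcell import env
c=env.camera("top");s=env.camera("scene")
for th in(112,120): print("top",bar(c,345,170,390,205,(368,187),th))
g=cv2.cvtColor(s["color"],cv2.COLOR_BGR2GRAY)
print(g[230:262:2,186:226:2])
# plate screws in top, crop coords/4
scr=[(90,72),(342,128),(50,257),(308,316)]
W=[cast(c,(310+u/4-.4,150+v/4-.4),10) for u,v in scr]
print(np.round(W,1),np.mean(W,0))
for a,b in((2,0),(3,1)):
    d=W[a]-W[b];print(np.degrees(np.arctan2(d[1],d[0])))
for a,b in((0,1),(2,3)):
    d=W[b]-W[a];print("y",np.degrees(np.arctan2(d[1],d[0]))-90+180)
q=env.sense();from scipy.spatial.transform import Rotation as Ro
print(q["tool_pos"],Ro.from_quat(q["ee_rot"]).as_matrix().round(3))
E
```

```text
top (((612.8662719726562, -154.6292266845703), (55.180908203125, 13.427285194396973), 57.37493133544922), np.float32(57.37488), array([ 612.7218 , -154.43654], dtype=float32))
top (((612.8202514648438, -154.61741638183594), (54.40775680541992, 12.443439483642578), 57.03068923950195), np.float32(57.030678), array([ 612.6809 , -154.46916], dtype=float32))
[[145 157  99  94 122 126 121 127 116 130 128 123 128 130 124 125 128 119
  120 122]
 [163 147  98 132 135 120 118 126 135 130 128 122 128 132 124 125 127 130
  119 124]
 [154 108 118 164 163 168 158 148 144 127 123 121 128 132 125 126 126 129
  118 125]
 [148 134 162 165 160 158 158 158 161 169 165 146 149 117  81 121 131 129
  118 124]
 [165 119  93 109 131 151 160 163 160 158 156 157 160 163 170 152 147 138
  119 127]
 [157 107  86  86  85  81  85 105 121 147 156 162 163 158 157 157 160 130
   89  92]
 [142 105  88  84  85  85  87  86  85  81  82  98 116 140 153 159 164  95
   70  88]
 [ 85  87  84  87  85  85  85  84  85  85  86  85  85  83  79  94 113  94
   88  88]
 [ 90  91  78  86  85  86  86  86  87  86  85  86  84  84  85  8
[... 255 characters left out ...]
5  85  93
   91  88]
 [ 64  64  84  93  77  78  63  64  63  65  65  63  62  58  71  76  80  90
   83  68]
 [ 67  65  56  79  88  89  91  89  90  64  75  63  63  62  61  59  87  86
   55  57]
 [ 68  68  66  83  91  89  88  87  87  88  88  78  89  74  87  98  90  60
   83  89]
 [ 68  66  67  77  86  84  88  85  88  87  86  87  84  87  88  87  85  58
   88  88]]
[[ 676.7  -98.4   10. ]
 [ 649.8 -231.5   10. ]
 [ 575.3  -77.9   10. ]
 [ 548.4 -210.8   10. ]] [ 612.53075933 -154.64972311   10.        ]
168.55489090401443
168.4265497152108
y -11.410305598699324
y -11.430033093434815
[ 253.03627646 -678.88792134  249.55094039] [[ 0.937  0.349 -0.001]
 [ 0.349 -0.937  0.001]
 [-0.    -0.001 -1.   ]]
```

Request:
send_rows(
  increments=[
    {"hand":0.2,"translation":[0.8,-0.563,0],"spin":0},
    {"hand":0.2,"translation":[0.8,-0.563,0],"spin":0},
    {"hand":0.2,"translation":[0.8,-0.563,0],"spin":0},
    {"hand":0.2,"translation":[0.8,-0.563,0],"spin":0},
    {"hand":0.2,"translation":[0.8,-0.563,0],"spin":0},
  ],
)

```text
time_s: 0.62
tool_pos: [366.7, -513.6, 250.0]
ee_rot: [0.984, 0.179, 0.001, -0.001]
force: [0.8, -0.3, 0.6]
gripper_width: 0.599
grip_force: 0.0
```

Request:
send_rows(
  increments=[
    {"hand":0.2,"translation":[0.8,-0.563,0],"spin":0},
    {"hand":0.2,"translation":[0.8,-0.563,0],"spin":0},
    {"hand":0.2,"translation":[0.8,-0.563,0],"spin":0},
    {"hand":0.2,"translation":[0.8,-0.563,0],"spin":0},
    {"hand":0.2,"translation":[0.8,-0.563,0],"spin":0},
  ],
)

```text
time_s: 1.03
tool_pos: [476.9, -352.1, 250.3]
ee_rot: [0.984, 0.18, 0.001, -0.001]
force: [0.6, 0.0, 0.1]
gripper_width: 0.602
grip_force: 0.0
```

Request:
send_rows(
  increments=[
    {"hand":0.2,"translation":[0.8,-0.563,0],"spin":-0.09},
    {"hand":0.2,"translation":[0.8,-0.563,0],"spin":-0.09},
    {"hand":0.2,"translation":[0.8,-0.563,0],"spin":-0.09},
    {"hand":0.2,"translation":[0.8,-0.563,0],"spin":-0.09},
    {"hand":0.2,"translation":[0.8,-0.563,0],"spin":-0.09},
  ],
)

```text
time_s: 1.45
tool_pos: [587.3, -190.4, 250.5]
ee_rot: [0.893, 0.449, 0.001, -0.001]
force: [0.5, 0.2, -0.2]
gripper_width: 0.599
grip_force: 0.0
```

```bash
cat > st.py <<'E'
from h import *
from workcell import env
from scipy.spatial.transform import Rotation as Ro
def st():
    q=env.sense();R=Ro.from_quat(q["ee_rot"]).as_matrix()
    print(q["time_s"],q["tool_pos"].round(1),"yaw",np.degrees(np.arctan2(R[1,0],R[0,0])).round(2),"F",q["force"].round(1),"M",q["moment"].round(2),q["grip_force"],q["gripper_width"],"j",q["joints"].round(2))
    return q,R
q,R=st()
d=np.array([612.7,-154.6,93])-q["tool_pos"];print("tool delta/200",(R.T@d/200).round(4))
E
python3 st.py
```

```text
1.45 [ 587.3 -190.4  250.5] yaw 53.38 F [ 0.5  0.2 -0.2] M [ 0.06 -0.07  0.  ] 0.0 0.598707554527204 j [ 0.36  0.46 -0.16  1.86  0.09  0.83 -0.49]
tool delta/200 [ 0.2174 -0.0049  0.7882]
```

Request:
send_rows(
  increments=[
    {"hand":0.2,"translation":[0.2174,-0.005,0.0],"spin":-0.0106},
    {"hand":0.2,"translation":[0.2174,-0.005,0.2],"spin":-0.0106},
    {"hand":0.2,"translation":[0.2174,-0.005,0.4],"spin":-0.0106},
    {"hand":0.2,"translation":[0.2174,-0.005,0.5],"spin":-0.0106},
    {"hand":0.2,"translation":[0.2174,-0.005,0.5],"spin":-0.0106},
  ],
)

```text
time_s: 1.87
tool_pos: [606.6, -158.8, 145.1]
ee_rot: [0.88, 0.475, -0.004, -0.003]
force: [-0.1, -0.0, -0.5]
gripper_width: 0.599
grip_force: 0.0
```

```bash
python3 st.py
```

```text
1.8667 [ 606.6 -158.8  145.1] yaw 56.71 F [-0.1 -0.  -0.5] M [-0.04  0.06 -0.01] 0.0 0.5985113955734148 j [ 0.29  0.6  -0.15  1.9   0.14  0.66 -0.53]
tool delta/200 [0.0356 0.0165 0.2603]
```

Request:
send_rows(
  increments=[
    {"hand":0.2,"translation":[0,0,0],"spin":0},
    {"hand":0.2,"translation":[0,0,0],"spin":0},
    {"hand":0.2,"translation":[0,0,0],"spin":0},
  ],
)

```text
time_s: 2.12
tool_pos: [612.0, -160.5, 152.5]
ee_rot: [0.88, 0.474, 0.002, 0.001]
force: [0.5, 0.5, 0.5]
gripper_width: 0.602
grip_force: 0.0
```

```bash
python3 st.py
```

```text
2.1167 [ 612.  -160.5  152.5] yaw 56.63 F [0.5 0.5 0.5] M [-0.04 -0.    0.02] 0.0 0.6021249350663781 j [ 0.29  0.6  -0.15  1.89  0.14  0.66 -0.53]
tool delta/200 [ 0.0259 -0.0145  0.2972]
```

Request:
send_rows(
  increments=[
    {"hand":0.2,"translation":[0.026,-0.0145,0.1],"spin":-0.0015},
    {"hand":0.2,"translation":[0.026,-0.0145,0.15],"spin":-0.0015},
    {"hand":0.2,"translation":[0.026,-0.0145,0.15],"spin":-0.0015},
    {"hand":0.2,"translation":[0.026,-0.0145,0.15],"spin":-0.0015},
    {"hand":0.2,"translation":[0.026,-0.0145,0.15],"spin":-0.0015},
  ],
)

```text
time_s: 2.53
tool_pos: [611.4, -154.4, 121.2]
ee_rot: [0.878, 0.478, 0.0, 0.001]
force: [0.7, 0.4, 0.6]
gripper_width: 0.597
grip_force: 0.0
```

```bash
python3 st.py;  python3 - <<'E'
from workcell import env
import cv2
a=env.camera("scene");env.camera("top")
a=a["color"][150:310,120:300];cv2.imwrite("pics/a.png",cv2.resize(a,None,fx=3,fy=3))
E
python3 st.py
```

```text
2.5333 [ 611.4 -154.4  121.2] yaw 57.17 F [0.7 0.4 0.6] M [-0.    0.02 -0.01] 0.0 0.5965255664652293 j [ 0.28  0.64 -0.15  1.91  0.15  0.6  -0.54]
tool delta/200 [0.0028 0.0056 0.141 ]
2.6333 [ 611.5 -154.4  121.2] yaw 57.17 F [ 0.3  0.2 -0.2] M [ 0.01 -0.08  0.02] 0.0 0.6021909795872039 j [ 0.28  0.64 -0.15  1.91  0.15  0.6  -0.54]
tool delta/200 [0.0024 0.0053 0.1412]
```

View pics/a.png

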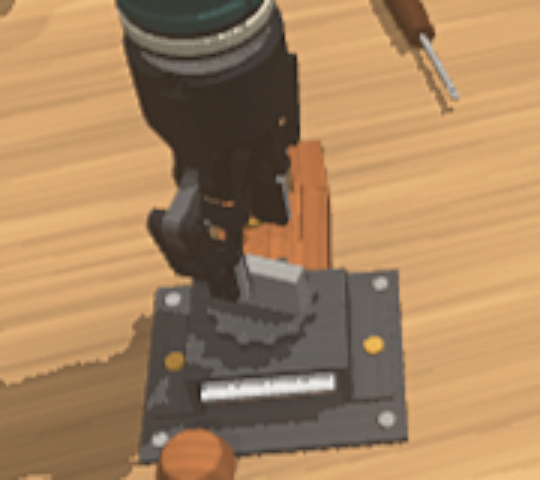

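The fingers, at about (225,265) and (275,200) in the crop, straddle the bar at (272,285). I'll go down and close.

Request:
send_rows(
  increments=[
    {"hand":0.2,"translation":[0.0025,0.0055,0.05],"spin":0},
    {"hand":0.2,"translation":[0.0025,0.0055,0.1],"spin":0},
    {"hand":0.2,"translation":[0.0025,0.0055,0.14],"spin":0},
    {"hand":0.2,"translation":[0.0025,0.0055,0.14],"spin":0},
    {"hand":0.2,"translation":[0.0025,0.0055,0.14],"spin":0},
  ],
)

```text
time_s: 3.05
tool_pos: [611.2, -154.0, 91.0]
ee_rot: [0.878, 0.479, -0.001, -0.001]
force: [0.0, 0.0, -0.1]
gripper_width: 0.596
grip_force: 0.0
```

Request:
send_rows(
  increments=[
    {"hand":-0.4,"translation":[0,0,0],"spin":0},
    {"hand":-0.6,"translation":[0,0,0],"spin":0},
    {"hand":-0.9,"translation":[0,0,0],"spin":0},
    {"hand":-1,"translation":[0,0,0],"spin":0},
    {"hand":-1,"translation":[0,0,0],"spin":0},
  ],
  force=60,
)

```text
time_s: 3.47
tool_pos: [613.7, -154.9, 93.0]
ee_rot: [0.878, 0.478, 0.001, 0.001]
force: [3.0, -1.6, -0.9]
gripper_width: 0.142
grip_force: 59.4
```

```bash
python3 st.py
```

```text
3.4667 [ 613.7 -154.9   93. ] yaw 57.16 F [ 3.  -1.6 -0.9] M [-0.19 -0.45 -0.06] 59.37286376953125 0.14230193713032907 j [ 0.27  0.68 -0.14  1.92  0.16  0.55 -0.55]
tool delta/200 [-0.0013 -0.0049 -0.0002]
```

Request:
send_rows(
  increments=[
    {"hand":-1,"translation":[0,0,0],"spin":0.015},
    {"hand":-1,"translation":[0,0,0],"spin":0.03},
    {"hand":-1,"translation":[0,0,0],"spin":0.045},
    {"hand":-1,"translation":[0,0,0],"spin":0.06},
    {"hand":-1,"translation":[0,0,0],"spin":0.07},
  ],
  force=80,
)

```text
time_s: 3.88
tool_pos: [613.6, -154.8, 93.0]
ee_rot: [0.962, 0.274, 0.001, 0.001]
force: [3.7, -1.9, -1.5]
gripper_width: 0.137
grip_force: 80.0
```

Request:
send_rows(
  increments=[
    {"hand":-1,"translation":[0,0,0],"spin":0.015},
    {"hand":-1,"translation":[0,0,0],"spin":0.03},
    {"hand":-1,"translation":[0,0,0],"spin":0.045},
    {"hand":-1,"translation":[0,0,0],"spin":0.06},
    {"hand":-1,"translation":[0,0,0],"spin":0.07},
  ],
)

```text
time_s: 4.3
tool_pos: [613.6, -154.7, 93.0]
ee_rot: [0.998, 0.059, 0.002, 0.001]
force: [2.0, -1.7, 0.0]
gripper_width: 0.132
grip_force: 80.1
```

```bash
python3 st.py
```

```text
4.3 [ 613.6 -154.7   93. ] yaw 6.71 F [ 2.  -1.7  0. ] M [-0.31 -0.45  0.43] 80.06806254386902 0.13162840321642863 j [ 0.11  0.68  0.1   1.93 -0.12  0.54 -1.17]
tool delta/200 [-0.0043 -0.0012  0.0002]
```

Request:
send_rows(
  increments=[
    {"hand":-1,"translation":[0,0,0],"spin":0.015},
    {"hand":-1,"translation":[0,0,0],"spin":0.03},
    {"hand":-1,"translation":[0,0,0],"spin":0.045},
    {"hand":-1,"translation":[0,0,0],"spin":0.052},
    {"hand":-1,"translation":[0,0,0],"spin":0.052},
  ],
)

```text
time_s: 4.72
tool_pos: [613.6, -154.7, 93.0]
ee_rot: [0.995, -0.103, 0.002, 0.001]
force: [2.2, -2.2, 0.9]
gripper_width: 0.137
grip_force: 80.1
```

```bash
python3 st.py
```

```text
4.7167 [ 613.6 -154.7   93. ] yaw -11.86 F [ 2.2 -2.2  0.9] M [-0.33 -0.46  0.17] 80.11824488639832 0.13680280545892456 j [ 0.05  0.69  0.19  1.93 -0.23  0.54 -1.39]
tool delta/200 [-0.0044  0.0005  0.0001]
```

Request:
send_rows(
  increments=[
    {"hand":-0.5,"translation":[0,0,0],"spin":0},
    {"hand":0,"translation":[0,0,0],"spin":0},
    {"hand":0.2,"translation":[0,0,0],"spin":0},
    {"hand":0.2,"translation":[0,0,0],"spin":0},
    {"hand":0.2,"translation":[0,0,0],"spin":0},
  ],
)

```text
time_s: 5.13
tool_pos: [611.6, -153.8, 92.1]
ee_rot: [0.995, -0.104, -0.0, -0.0]
force: [-0.2, -1.2, 0.1]
gripper_width: 0.597
grip_force: 0.0
```

Request:
send_rows(
  increments=[
    {"hand":0.2,"translation":[0,0,-0.1],"spin":0},
    {"hand":0.2,"translation":[0,0,-0.3],"spin":0},
    {"hand":0.2,"translation":[0,0,-0.5],"spin":0},
    {"hand":0.2,"translation":[0,0,-0.7],"spin":0},
    {"hand":0.2,"translation":[0,0,-0.8],"spin":0},
  ],
)

```text
time_s: 5.55
tool_pos: [613.9, -154.9, 257.3]
ee_rot: [0.995, -0.104, 0.003, 0.0]
force: [1.1, 0.2, -0.3]
gripper_width: 0.6
grip_force: 0.0
```

Request:
send_rows(
  increments=[
    {"hand":0.2,"translation":[-0.2,0.2,0],"spin":0},
    {"hand":0.2,"translation":[-0.2,0.4,0],"spin":0},
    {"hand":0.2,"translation":[-0.2,0.6,0],"spin":0},
    {"hand":0.2,"translation":[-0.2,0.8,0],"spin":0},
    {"hand":0.2,"translation":[-0.2,0.9,0],"spin":0},
  ],
)

```text
time_s: 5.97
tool_pos: [533.1, -326.8, 252.9]
ee_rot: [0.994, -0.106, -0.0, 0.001]
force: [0.5, -0.2, 0.4]
gripper_width: 0.603
grip_force: 0.0
```

```bash
python3 st.py; python3 - <<'E'
from h import *
from workcell import env
c=env.camera("top");cv2.imwrite("pics/top2.png",c["color"])
try: print(bar(c,345,165,390,205,(368,187),112))
except Exception as e: print(e)
E
```

```text
5.9667 [ 533.1 -326.8  252.9] yaw -12.18 F [ 0.5 -0.2  0.4] M [-0.03  0.03 -0.03] 0.0 0.6032935353059122 j [ 0.28  0.47  0.28  1.85 -0.17  0.84 -1.14]
tool delta/200 [ 0.2074 -0.9278  0.797 ]
(((619.859375, -154.63458251953125), (68.16715240478516, 85.2121810913086), 1.8010070323944092), np.float32(-88.198975), array([ 633.021 , -158.6816], dtype=float32))
```

View pics/top2.png

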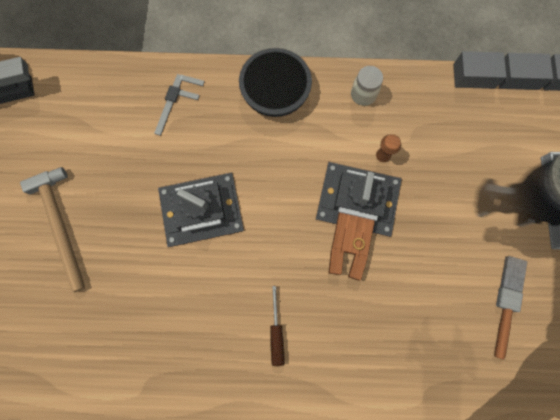

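The bar at (368,187) now looks in line with the pin, and the spare's bar looks unmoved. I'll measure the angle with the label strip left out.

```bash
python3 - <<'E'
from h import *
c=__import__("workcell").env.camera("top")
for th in(115,125): print(bar(c,359,172,380,204,(368,187),th))
E
```

```text
(((612.0032348632812, -160.84091186523438), (25.324024200439453, 55.864627838134766), 78.72320556640625), np.float32(-11.2767725), array([ 614.66583, -156.17656], dtype=float32))
(((612.2125854492188, -161.07688903808594), (24.515039443969727, 55.06779479980469), 78.2726058959961), np.float32(-11.727397), array([ 614.84595, -156.2523 ], dtype=float32))
```

```bash
python3 -c "
from workcell import env
print(env.hand_in())"
```

```text
the job is handed in; nothing more can be done
None
```

I wound the pin clamp's wheel to about 1.40 rad: the bar measures about -11.5°, in line with the pin. I then let go and moved the arm clear. The spare clamp's wheel was never touched, and the job is handed in, though no verdict came back.

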